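# Fit-test two sleeves on a gauge pin, then hold the dead-man lever level

## Task

Find which of the two metal sleeves slides over the tester's gauge pin; leave that one pushed fully home on the pin and put the other one in the empty tray. Then press the tester's spring-loaded lever down until its arm is level and keep it there, never pushing it to its lower stop: finish while still holding the lever level. Leave the jars and the beaker alone.

Things in the scene. Friction and masses are not known exactly. Their poses are not given: they have to be found in the camera images.
- tester: sleeve tester fixed to the bench: white base plate 170 (x) x 280 (y) x 30 mm high, carrying the gauge pin on its -y half and the lever on its +y half. Origin: centre of the plate's underside, on the bench; z up. It stands anywhere, turned up to 0.3 rad
- pin_foot (a point): centre of the gauge pin's foot, on the base plate's top face (30 mm above the bench), at (0, -70, 30) mm in the tester's frame. The upright steel pin has diameter 20 mm and rises 55 mm above this point; its top 8 mm taper to diameter 10 mm
- lever_hinge (a point): the lever's hinge axis, level and along the tester's y, 90 mm above the bench, at (50, 70, 90) mm in the tester's frame, between two grey cheeks (44 mm apart centre to centre, 34 mm long along x, tops 105 mm above the bench)
- lever_pad (a point): centre of the upper face of the black pad at the lever's free end (pad 46 mm along the arm x 40 mm wide x 12 mm thick). It lies 100 mm along the arm from the hinge, and 6 mm above the arm's centre line. The arm points from the hinge to the tester's -x. Released, the arm rises 0.45 rad above level (pad face about 139 mm above the bench); level, the pad face is 96 mm above the bench
- lever (a joint): lever angle in rad: 0 released (up), 0.45 level, 0.9 at its lower stop. A spring returns it to 0 when let go; pushing down at the pad takes about 4 N to start, 7 N when level and 10 N at the lower stop
- wide_sleeve: loose aluminium sleeve (short tube) standing on the bench, outer diameter 36 mm, height 45 mm, bore 23 mm: slides over the pin. Origin: centre of its underside; z along its axis
- tight_sleeve: loose aluminium sleeve standing on the bench, outer diameter 36 mm, height 45 mm, bore 14 mm: too tight for the pin. Origin: centre of its underside; z along its axis. The two sleeves may stand in either place
- tray: empty white open tray fixed to the bench, outside 150 (x) x 130 (y) x 25 mm high, walls 4 mm, inner floor about 4 mm above the bench. Origin: centre of its underside
- jar1: red-capped amber glass jar, diameter 48 mm, 75 mm high; leave alone. Origin: centre of its underside
- jar2: second such jar; leave alone. Origin: centre of its underside
- beaker: clear glass beaker, diameter 68 mm, 85 mm high; leave alone. Origin: centre of its underside
There are look-alikes about, which are no part of the job. What is shaped like the tight_sleeve but pink is not meant. What is shaped like the wide_sleeve but yellow is not meant.

How it is judged:
On the way, in this order (a step that is already met when the one before it is completed fails the run):
1. the sleeve that fits is fully home on the pin and the tight one lies in the tray, both let go (horizontal distance between wide_sleeve and pin_foot below 0.005 m and z of wide_sleeve in the frame of tester between 0.026 and 0.034 m and angle between the z axis of wide_sleeve and the z axis of tester, either way round below 0.1 rad and linear speed of each of wide_sleeve, tight_sleeve below 0.02 m/s and x of tight_sleeve in the frame of tray between -0.071 and 0.071 m and y of tight_sleeve in the frame of tray between -0.061 and 0.061 m and z of tight_sleeve in the frame of tray between -0.002 and 0.052 m and contact force between tight_sleeve and tray above 0.2 N and contact force between the fingers and wide_sleeve below 0.3 N and contact force between the fingers and tight_sleeve below 0.3 N), for 0.2 s.
2. then the lever is pressed to level (value of joint lever between 0.33 and 0.57 rad and velocity of joint lever between -0.1 and 0.1 rad/s and contact force between any of the fingers, the arm and lever above 1.5 N), for 0.3 s.
At the end, for the whole second after the job is handed in: Gripper holds lever still at 0.33 to 0.57 rad (level 0.45) with at least 1.5 N; wide sleeve stands on the pin, underside under 4 mm above the plate, within 5 mm of its centre, upright within 0.1 rad; tight sleeve rests inside the tray (all of step 2 and horizontal distance between wide_sleeve and pin_foot below 0.005 m and z of wide_sleeve in the frame of tester between 0.026 and 0.034 m and angle between the z axis of wide_sleeve and the z axis of tester, either way round below 0.1 rad and linear speed of each of wide_sleeve, tight_sleeve below 0.02 m/s and x of tight_sleeve in the frame of tray between -0.071 and 0.071 m and y of tight_sleeve in the frame of tray between -0.061 and 0.061 m and z of tight_sleeve in the frame of tray between -0.002 and 0.052 m and contact force between tight_sleeve and tray above 0.2 N); the arm keeps its last pose, push and grip.
It fails at once if the lever is pushed to its lower stop (beyond 0.8 rad) (value of joint lever above 0.8 rad).
It fails at once if a jar or the beaker is moved more than 30 mm (distance of any of jar1, jar2, beaker from where it was at the start of the episode above 0.03 m).
It fails at once if a jar or the beaker is tipped (angle between any of jar1, jar2, beaker's own z axis and vertical above 0.5 rad).
It also fails if it takes over 72 s, if anything falls off the work surface, if the arm or the gripper's body presses on something with over 40 N, if the wrist force passes 120 N, or if a joint passes its speed limit or range.

## Robot

A 6-joint arm with a two-finger parallel gripper is mounted at the origin on the work surface. World frame = base frame: x ahead of the robot, y to its left, z up, the work surface at z = 0. Lengths are in m, angles in rad, forces in N, time in s.
With the tool pointing down it reaches from about 0.3 to 0.875 m from the base axis. Payload 6.4 kg.
Tool frame: the origin (TCP) lies midway between the tips of the shut fingers; the grasp point (between the pads) lies 19 mm behind it; z points along the fingers, y is the direction in which the jaws open and shut (so a half turn about z gives the same grasp; the last joint's range is limited). The gripper opens to 85 mm and grips with 20 to 120 N. Pads are 22 mm wide; open, the fingers measure 114 mm over their backs; the gripper's body (76 mm by 85 mm) begins 54 mm behind the grasp point. The pads swing forward as they close: fully open they stand 13 mm farther back than shut.
Start: joints at [-1.325, 0.181, 1.607, -0, 1.354, -0.206], TCP at [0.251, -0.517, 0.231] pointing down, gripper open.
Joint ranges: [-2.99, 2.99], [-0.89, 2.07], [0.3, 2.58], [-1.14, 4.28], [0, 2.63], [-3.12, 3.12]. Speed limits (rad/s): [2.57, 2.57, 3.01, 3.14, 3.14, 3.14].

## Interface

Orientations are given as a unit quaternion [w, x, y, z].
In Python, from bench import ctrl gives the robot as it stands.
- The arm moves only by the tool apply_moves, never from a script. Its argument "plan" is a list of rows, each an object with "translation": the shift along the tool's x, y, z in m, a list of three; "angular": the turn, a rotation vector about the tool's x, y, z in rad, a list of three; "hand": the finger opening in m, from 0 to 0.0854. In form: [{"translation": [x, y, z], "angular": [rx, ry, rz], "hand": hand}, ...]. A call has 1 to 10 rows; each row shifts and turns the commanded pose from where the row before left it, along the tool's axes as they then stand; what a row does not reach is not made up. A row lasts 1/8 s, in which the tool goes at most 62.5 mm and 10.7 degrees, less where a joint would pass 70% of its speed; a pose out of reach is approached as far as the arm can. A call with a gripper value outside its range is refused whole. The fingers move at their own pace and stop on an object; the grip force is fixed at half the most. Time passes only in rows, so rows that do not move let the fingers close. It gives the time, the measured TCP pose, the force and the opening at its end, in the units of the state.
- ctrl.get_obs(): the state, without advancing time (a new reading comes with each control period).
- ctrl.camera(name): name is "scene" or "top"; returns a dict with "img" (480x640x3 uint8, red, green, blue), "K" (3x3 intrinsics, pixels), "eye" and "orientation" of the camera in the world. Camera axes: x right, y up, looking along -z (the intrinsics and any distortion apply to the point x, -y, -z); pixel columns grow to the right and rows downward; lengths in m; the calibration is good to about 2 mm. A picture is of the moment at which its call begins. There is no depth.
- ctrl.hand_in(): hands the job in, once; it reports no verdict.
The state is a dict: "time_s": time; "q": joint angles; "dq": joint speeds; "joint_efforts": joint torques, N m; "eef_pos": TCP position; "eef_rot": TCP orientation; "wrist_force": force on the tool from outside, world axes, zero at the start; "torque": the same for the moment, N m; "opening": opening from 0.0 (shut) to 1.0 (fully open).
Only numpy, scipy, OpenCV 4.12 (cv2) and the standard library are available. Lean on these libraries where they do the work, as an engineer would, in place of code of your own. Each camera call takes 0.05 s, during which the arm holds its last target.

## Working session

There is one attempt and no reset: what is moved stays moved. The work goes in short steps, Python scripts to look and compute and a tool call to move; the robot and the scene stay as the last step left them, time stands still between calls to the robot, and variables do not carry over. Pictures are saved under pics/ and viewed, and the job is handed in when it is done.

Besides the shell and the picture viewer there is one more tool, called after ">>>" as name([rows], argument=value, ...), one row to a line, values as JSON. apply_moves: Moves the arm, as the interface text tells. Its arguments: {"type":"object","properties":{"plan":{"type":"array","items":{"type":"object","properties":{"translation":{"type":"array","items":{"type":"number"}},"angular":{"type":"array","items":{"type":"number"}},"hand":{"type":"number"}}}}},"required":["plan"]}

```bash
ls; mkdir -p pics; python3 - <<'E'
from bench import ctrl
import cv2,json,pickle
o=ctrl.get_obs();print(o)
d={}
for n in("scene","top"):
    c=ctrl.camera(n);d[n]=c
    print(n,c["K"],c["eye"],c["orientation"],[k for k in c])
    cv2.imwrite(f"pics/{n}0.png",c["img"][...,::-1])
pickle.dump(d,open("c0.pkl","wb"))
E
```

```text
pics
{'time_s': 0.0, 'q': array([-1.32532576e+00,  1.81534428e-01,  1.60802253e+00, -8.60884744e-06,
        1.35380708e+00, -2.06294789e-01]), 'dq': array([-0.00028937,  0.00018656, -0.00084058, -0.00119802, -0.00208507,
        0.00019145]), 'joint_efforts': array([-3.03317202e-04, -4.44875336e+01, -3.51330686e+01, -2.29536372e-04,
        9.12929914e-03, -4.63933148e-06]), 'eef_pos': array([ 0.25089523, -0.51674991,  0.23038086]), 'eef_rot': array([-8.85441337e-04,  9.74596206e-01,  2.23967524e-01, -2.15496145e-05]), 'wrist_force': array([-0.06479225, -0.84055083, -0.03922375]), 'torque': array([ 0.02636871, -0.00393573, -0.04013526]), 'opening': 0.9984168275896019}
scene [[442.56783665   0.         316.19432796]
 [  0.         442.56783665 243.31510965]
 [  0.           0.           1.        ]] [ 0.85259968 -0.32744708  0.90582379] [0.91187346 0.24669331 0.08134472 0.31782422] ['img', 'K', 'eye', 'orientation']
top [[480.6030916    0.         318.85470514]
 [  0.         480.6030916  240.41905174]
 [  0.           0.           1.        ]] [0.45051549 0.03119576 1.28714936] [-0.70512278 -0.04097128  0.0491729   0.70619065] ['img', 'K', 'eye', 'orientation']
```

View pics/scene0.png

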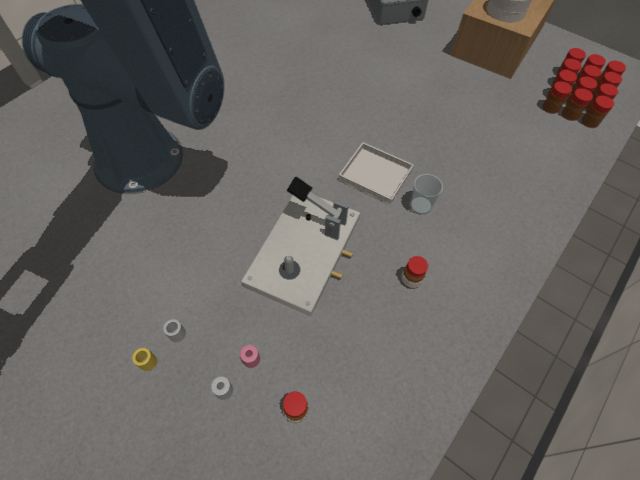

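View pics/top0.png

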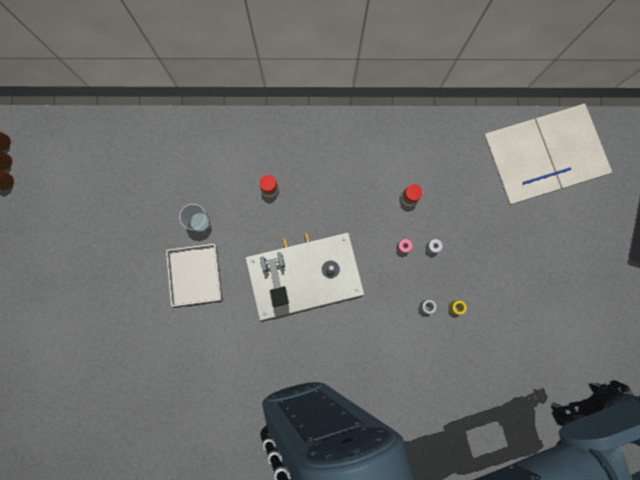

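Candidates (top view): grey at (429,307), which looks wide-bored; grey at (435,246), narrow-bored; pink (405,246) and yellow (459,308) are decoys. In the scene view the same four are at (173,328), (221,386), (249,355) and (143,357). I'll check with a close crop and measure.

```bash
cat > h.py <<'E'
import numpy as np,cv2,pickle
from scipy.spatial.transform import Rotation as R
def RM(q): return R.from_quat([q[1],q[2],q[3],q[0]]).as_matrix()
def ray(c,uv):
    K=c["K"];d=np.array([(uv[0]-K[0,2])/K[0,0],-(uv[1]-K[1,2])/K[1,1],-1.])
    return np.array(c["eye"]),RM(c["orientation"])@d
def onz(c,uv,z):
    e,d=ray(c,uv);return e+d*(z-e[2])/d[2]
def proj(c,P):
    p=RM(c["orientation"]).T@(np.array(P)-c["eye"]);K=c["K"]
    return np.array([K[0,2]+K[0,0]*p[0]/-p[2],K[1,2]+K[1,1]*p[1]/p[2]])
def tri(c1,u1,c2,u2):
    A=[];b=[]
    for c,u in((c1,u1),(c2,u2)):
        e,d=ray(c,u);d=d/np.linalg.norm(d);M=np.eye(3)-np.outer(d,d);A.append(M);b.append(M@e)
    A_=sum(A);x=np.linalg.solve(A_,sum(b));return x,[np.linalg.norm(m@x-v) for m,v in zip(A,b)]
E
python3 - <<'E'
from h import *
d=pickle.load(open("c0.pkl","rb"))
def crop(n,x0,y0,w,h,s): return cv2.resize(d[n]["img"][y0:y0+h,x0:x0+w,::-1],None,fx=s,fy=s,interpolation=cv2.INTER_CUBIC)
a=crop("top",395,230,80,95,6);b=crop("scene",125,310,150,95,5)
b=b[:, :]; H=max(a.shape[0],b.shape[0])
cv2.imwrite("pics/cropA.png",a);cv2.imwrite("pics/cropB.png",b)
cv2.imwrite("pics/cropT.png",crop("top",160,225,210,105,3.7))
cv2.imwrite("pics/cropS.png",crop("scene",235,170,130,150,4))
E
```

```text
(no output)
```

View pics/cropA.png

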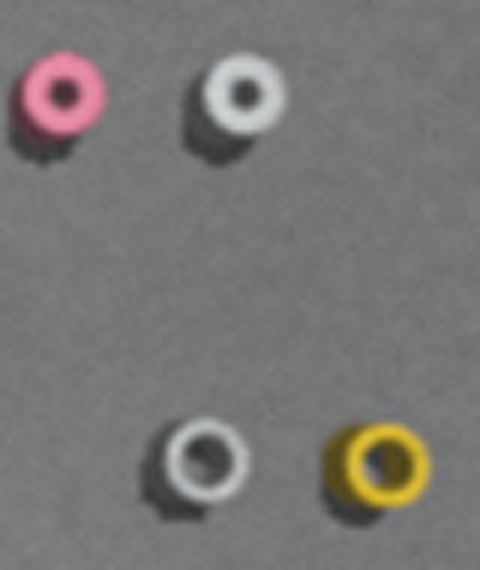

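View pics/cropB.png

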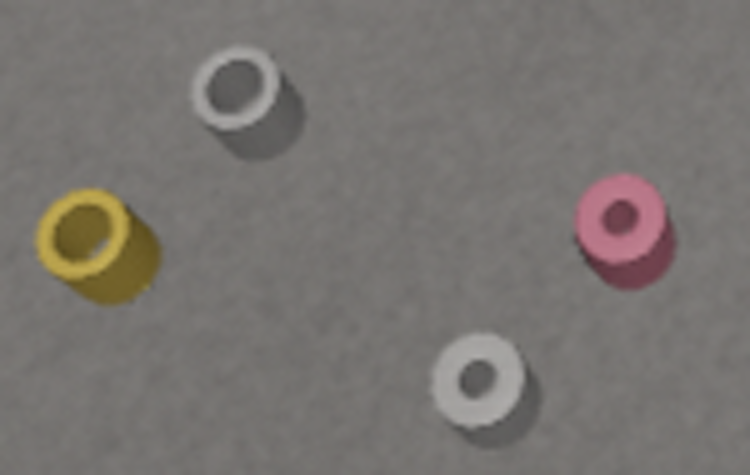

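View pics/cropT.png

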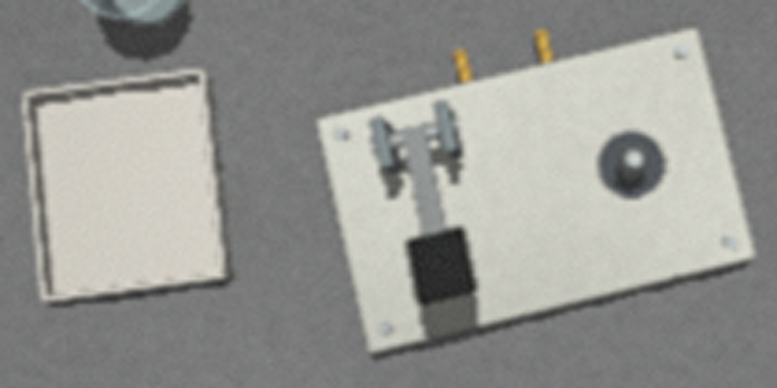

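View pics/cropS.png

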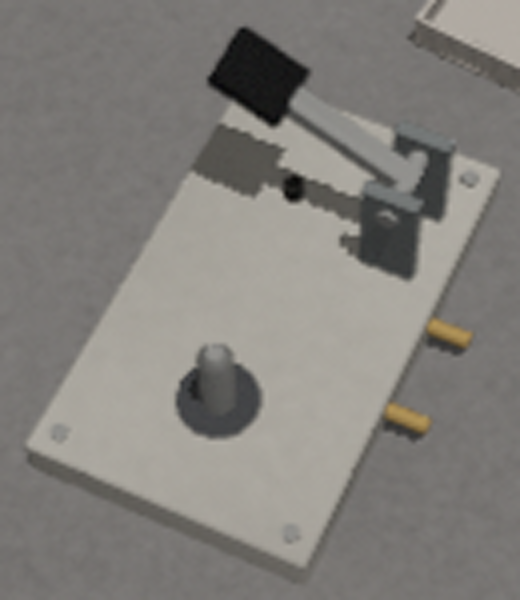

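The crops confirm it: the grey sleeve at top (429,307) has the wide bore, and the grey one at (435,246) has the narrow bore. The tester's pin top is at about (331,268). Now I'll measure positions.

```bash
cat > meas.py <<'E'
from h import *
def blob(c,seed,r,lo,z=0.045):
    g=c["img"].min(2).astype(np.uint8); x,y=seed
    m=np.zeros_like(g); m[y-r:y+r,x-r:x+r]=(g[y-r:y+r,x-r:x+r]>lo)*255
    cs,_=cv2.findContours(m,cv2.RETR_EXTERNAL,cv2.CHAIN_APPROX_NONE)
    k=max(cs,key=cv2.contourArea); return k
E
python3 - <<'E'
from meas import *
d=pickle.load(open("c0.pkl","rb"));T,S=d["top"],d["scene"]
for nm,tu,su in(("wide",(429,307),(173,328)),("tight",(435,246),(221,386))):
    kt=blob(T,tu,14,150);ks=blob(S,su,13,125)
    et=cv2.fitEllipse(kt);es=cv2.fitEllipse(ks)
    print(nm,et,es);print(onz(T,et[0],.045),onz(S,es[0],.045),tri(T,et[0],S,es[0]))
g=T["img"].min(2)
for nm,box,lo,z in(("plate",(240,225,370,325),150,.03),("tray",(160,240,225,310),140,.025)):
    x0,y0,x1,y1=box;m=np.zeros_like(g);m[y0:y1,x0:x1]=(g[y0:y1,x0:x1]>lo)*255
    m=cv2.morphologyEx(m,cv2.MORPH_OPEN,np.ones((3,3)))
    cs,_=cv2.findContours(m,cv2.RETR_EXTERNAL,cv2.CHAIN_APPROX_NONE);k=max(cs,key=cv2.contourArea)
    P=np.array([onz(T,p[0],z)[:2] for p in k],np.float32)
    r=cv2.minAreaRect(P*1000);print(nm,r);
    print(cv2.boxPoints(r))
# gray levels around pin foot & dark disk
k=None
m=np.zeros_like(g);m[250:290,312:350]=(g[250:290,312:350]<140)*255
cs,_=cv2.findContours(m,cv2.RETR_EXTERNAL,cv2.CHAIN_APPROX_NONE);k=max(cs,key=cv2.contourArea)
e=cv2.fitEllipse(k);print("disk",e,onz(T,e[0],.031))
gs=S["img"].min(2);m=np.zeros_like(gs);m[255:285,272:305]=(gs[255:285,272:305]<120)*255
cs,_=cv2.findContours(m,cv2.RETR_EXTERNAL,cv2.CHAIN_APPROX_NONE);k=max(cs,key=cv2.contourArea)
e=cv2.fitEllipse(k);print("diskS",e,onz(S,e[0],.031))
E
```

```text
wide ((429.1490783691406, 306.1656799316406), (12.21544361114502, 12.758947372436523), 138.7033233642578) ((171.36529541015625, 326.8663330078125), (15.296119689941406, 17.98343276977539), 59.792724609375)
[ 0.43942022 -0.26625809  0.045     ] [ 0.4410959  -0.26688756  0.045     ] (array([ 0.43949835, -0.26682741,  0.04191752]), [np.float64(0.00019506287682222583), np.float64(0.00019506287682234793)])
tight ((435.46044921875, 245.08111572265625), (12.097456932067871, 12.829740524291992), 124.95050048828125) ((219.9319305419922, 385.3304748535156), (17.487154006958008, 18.912588119506836), 39.72956848144531)
[ 0.59733508 -0.28775475  0.045     ] [ 0.59906266 -0.28859536  0.045     ] (array([ 0.59786821, -0.28856274,  0.04130351]), [np.float64(0.00016915088710440262), np.float64(0.00016915088710447133)])
plate ((520.0902709960938, 55.01878356933594), (167.7699432373047, 279.5400085449219), 13.599918365478516)
[[ 405.69168   171.14505 ]
 [ 471.4229   -100.55704 ]
 [ 634.4889    -61.107483]
 [ 568.7576    210.5946  ]]
tray ((518.8798828125, 340.8302001953125), (138.69845581054688, 121.51605224609375), 7.257750034332275)
[[442.41052 392.34033]
 [457.7621  271.79785]
 [595.34924 289.32007]
 [579.9977  409.86255]]
disk ((330.212646484375, 269.1999816894531), (16.861896514892578, 17.15705680847168), 129.0305938720703) [ 0.53570608 -0.01312902  0.031     ]
diskS ((289.016357421875, 268.7641906738281), (20.056934356689453, 21.03112030029297), 173.88658142089844) [ 0.5373295  -0.01323092  0.031     ]
```

Top and scene agree to about 1.7 mm. Results: wide at (0.440, -0.267), tight at (0.598, -0.288), pin at (0.5365, -0.013), tray centre at (0.519, 0.341), tester yaw 0.237. First I'll turn the tool so its x is world +y and its y is world +x. That opens the jaws along world x, clear of the decoys.

>>> apply_moves([
  {"translation": [0, 0, 0], "angular": [0, 0, -0.1865], "hand": 0.07},
  {"translation": [0, 0, 0], "angular": [0, 0, -0.1865], "hand": 0.07},
  {"translation": [0, 0, 0], "angular": [0, 0, -0.1865], "hand": 0.07},
  {"translation": [0, 0, 0], "angular": [0, 0, -0.1865], "hand": 0.07},
  {"translation": [0, 0, 0], "angular": [0, 0, -0.1865], "hand": 0.07},
  {"translation": [0, 0, 0], "angular": [0, 0, -0.1865], "hand": 0.07},
  {"translation": [0, 0, 0], "angular": [0, 0, 0], "hand": 0.07},
])

```text
time_s: 0.98
eef_pos: [0.251, -0.517, 0.2308]
eef_rot: [-0.0, 0.708, 0.707, 0.0]
wrist_force: [0.4, -0.1, -0.2]
opening: 0.817
```

>>> apply_moves([
  {"translation": [0.05, 0.038, 0.02], "angular": [0, 0, 0], "hand": 0.07},
  {"translation": [0.05, 0.038, 0.02], "angular": [0, 0, 0], "hand": 0.07},
  {"translation": [0.05, 0.038, 0.03], "angular": [0, 0, 0], "hand": 0.07},
  {"translation": [0.05, 0.038, 0.03], "angular": [0, 0, 0], "hand": 0.07},
  {"translation": [0.05, 0.037, 0.03], "angular": [0, 0, 0], "hand": 0.07},
  {"translation": [0, 0, 0], "angular": [0, 0, 0], "hand": 0.07},
  {"translation": [0, 0, 0], "angular": [0, 0, 0], "hand": 0.07},
])

```text
time_s: 1.85
eef_pos: [0.425, -0.2876, 0.1125]
eef_rot: [0.0, 0.708, 0.707, -0.0]
wrist_force: [0.2, -1.2, 1.1]
opening: 0.822
```

```bash
python3 - <<'E'
from bench import ctrl
import cv2,pickle
from h import *
print(ctrl.get_obs()["eef_pos"])
d={n:ctrl.camera(n) for n in("scene","top")}
pickle.dump(d,open("c1.pkl","wb"))
S=d["scene"]["img"][...,::-1];T=d["top"]["img"][...,::-1]
print(proj(d["scene"],ctrl.get_obs()["eef_pos"]),proj(d["top"],ctrl.get_obs()["eef_pos"]))
a=cv2.resize(S[240:400,90:290],None,fx=3,fy=3);cv2.imwrite("pics/s1.png",a)
E
```

```text
[ 0.42503017 -0.28763093  0.11249432]
[146.67904526 318.25477668] [445.39807966 312.4417406 ]
```

View pics/s1.png

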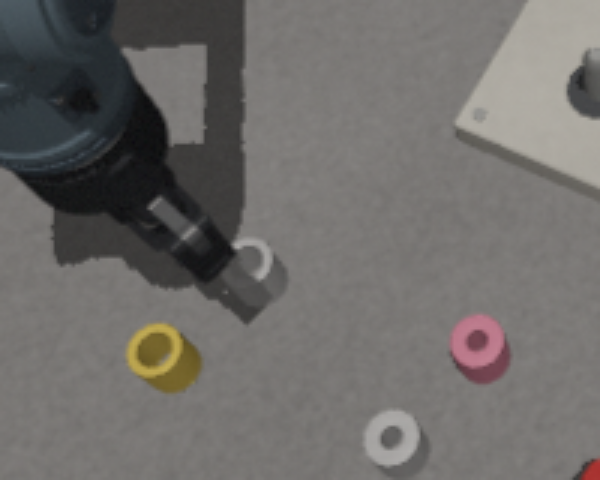

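The arm fell about 2 cm short because the rows hit the speed limit. The picture shows the jaws over the wide sleeve, short in x and y. I'll make up the rest in smaller rows.

>>> apply_moves([
  {"translation": [0.0105, 0.0075, 0], "angular": [0, 0, 0], "hand": 0.07},
  {"translation": [0.0105, 0.0075, 0], "angular": [0, 0, 0], "hand": 0.07},
  {"translation": [0, 0, 0.03], "angular": [0, 0, 0], "hand": 0.07},
  {"translation": [0, 0, 0.03], "angular": [0, 0, 0], "hand": 0.07},
  {"translation": [0, 0, 0.03], "angular": [0, 0, 0], "hand": 0.07},
  {"translation": [0, 0, 0.012], "angular": [0, 0, 0], "hand": 0.07},
  {"translation": [0, 0, 0], "angular": [0, 0, 0], "hand": 0.07},
])

```text
time_s: 2.82
eef_pos: [0.4397, -0.2659, 0.01]
eef_rot: [-0.001, 0.707, 0.707, 0.0]
wrist_force: [-0.2, 0.6, 0.5]
opening: 0.817
```

>>> apply_moves([
  {"translation": [0, 0, 0], "angular": [0, 0, 0], "hand": 0.03},
  {"translation": [0, 0, 0], "angular": [0, 0, 0], "hand": 0.03},
  {"translation": [0, 0, 0], "angular": [0, 0, 0], "hand": 0.03},
  {"translation": [0, 0, 0], "angular": [0, 0, 0], "hand": 0.03},
  {"translation": [0, 0, 0], "angular": [0, 0, 0], "hand": 0.03},
  {"translation": [0, 0, 0], "angular": [0, 0, 0], "hand": 0.03},
  {"translation": [0, 0, 0], "angular": [0, 0, 0], "hand": 0.03},
])

```text
time_s: 3.7
eef_pos: [0.4408, -0.2672, 0.0119]
eef_rot: [0.001, 0.707, 0.707, 0.0]
wrist_force: [-0.7, 1.1, 4.9]
opening: 0.415
```

>>> apply_moves([
  {"translation": [0, 0, -0.03], "angular": [0, 0, 0], "hand": 0.03},
  {"translation": [0, 0, -0.04], "angular": [0, 0, 0], "hand": 0.03},
  {"translation": [0, 0, -0.04], "angular": [0, 0, 0], "hand": 0.03},
  {"translation": [0, 0, -0.03], "angular": [0, 0, 0], "hand": 0.03},
  {"translation": [0.04, 0.016, 0], "angular": [0, 0, 0], "hand": 0.03},
  {"translation": [0.04, 0.016, 0], "angular": [0, 0, 0], "hand": 0.03},
  {"translation": [0.04, 0.016, 0], "angular": [0, 0, 0], "hand": 0.03},
  {"translation": [0.04, 0.016, 0], "angular": [0, 0, 0], "hand": 0.03},
  {"translation": [0, 0, 0], "angular": [0, 0, 0], "hand": 0.03},
])

```text
time_s: 4.82
eef_pos: [0.5046, -0.104, 0.151]
eef_rot: [0.0, 0.706, 0.708, 0.0]
wrist_force: [-0.5, 0.9, -0.7]
opening: 0.417
```

>>> apply_moves([
  {"translation": [0.03, 0.01, 0], "angular": [0, 0, 0], "hand": 0.03},
  {"translation": [0.03, 0.011, 0], "angular": [0, 0, 0], "hand": 0.03},
  {"translation": [0.03, 0.011, 0], "angular": [0, 0, 0], "hand": 0.03},
  {"translation": [0, 0, 0.02], "angular": [0, 0, 0], "hand": 0.03},
  {"translation": [0, 0, 0], "angular": [0, 0, 0], "hand": 0.03},
  {"translation": [0, 0, 0], "angular": [0, 0, 0], "hand": 0.03},
])

```text
time_s: 5.58
eef_pos: [0.536, -0.0173, 0.131]
eef_rot: [0.0, 0.707, 0.707, 0.0]
wrist_force: [0.8, 1.0, -1.2]
opening: 0.411
```

```bash
python3 - <<'E'
from bench import ctrl
import cv2,pickle
from h import *
d={n:ctrl.camera(n) for n in("scene","top")}
o=ctrl.get_obs()["eef_pos"];print(o)
pickle.dump(d,open("c2.pkl","wb"))
S=d["scene"]["img"][...,::-1];T=d["top"]["img"][...,::-1]
cv2.imwrite("pics/s2.png",np.hstack([cv2.resize(S[180:320,230:330],None,fx=4,fy=4,interpolation=2),cv2.resize(T[200:340,280:380],None,fx=4,fy=4,interpolation=2)]))
P=[.537,-.013,.085]
print(proj(d["scene"],P),proj(d["top"],P))
E
```

```text
[ 0.53634989 -0.01726535  0.13127549]
[287.82130056 257.00802678] [330.91122192 267.22129697]
```

View pics/s2.png

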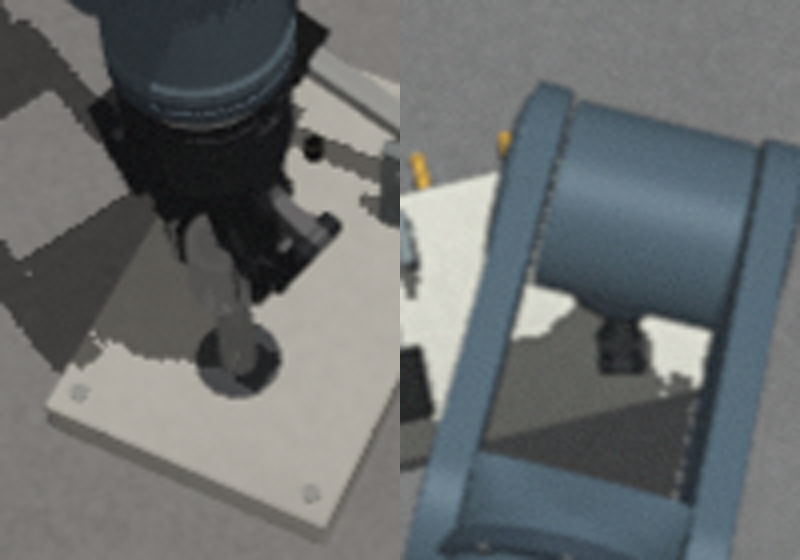

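The scene view shows the sleeve above and slightly beside the pin, at about crop (240,330). From the grip offset, the target TCP is (0.537, -0.0138). I'll correct to that, then descend gently.

>>> apply_moves([
  {"translation": [0.0035, 0.0007, 0], "angular": [0, 0, 0], "hand": 0.03},
  {"translation": [0, 0, 0], "angular": [0, 0, 0], "hand": 0.03},
  {"translation": [0, 0, 0.015], "angular": [0, 0, 0], "hand": 0.03},
  {"translation": [0, 0, 0.015], "angular": [0, 0, 0], "hand": 0.03},
  {"translation": [0, 0, 0.005], "angular": [0, 0, 0], "hand": 0.03},
  {"translation": [0, 0, 0.005], "angular": [0, 0, 0], "hand": 0.03},
  {"translation": [0, 0, 0], "angular": [0, 0, 0], "hand": 0.03},
])

```text
time_s: 6.55
eef_pos: [0.5364, -0.0129, 0.09]
eef_rot: [-0.0, 0.707, 0.707, -0.0]
wrist_force: [-0.6, -0.6, -0.1]
opening: 0.415
```

>>> apply_moves([
  {"translation": [0, 0, 0.004], "angular": [0, 0, 0], "hand": 0.03},
  {"translation": [0, 0, 0.004], "angular": [0, 0, 0], "hand": 0.03},
  {"translation": [0, 0, 0.004], "angular": [0, 0, 0], "hand": 0.03},
  {"translation": [0, 0, 0], "angular": [0, 0, 0], "hand": 0.03},
])

```text
time_s: 7.05
eef_pos: [0.5362, -0.0128, 0.0779]
eef_rot: [-0.0, 0.707, 0.707, -0.0]
wrist_force: [0.4, -0.5, -1.0]
opening: 0.41
```

It's past the taper with no contact force, so it's entering freely. I'll continue.

>>> apply_moves([
  {"translation": [0, 0, 0.006], "angular": [0, 0, 0], "hand": 0.03},
  {"translation": [0, 0, 0.006], "angular": [0, 0, 0], "hand": 0.03},
  {"translation": [0, 0, 0.006], "angular": [0, 0, 0], "hand": 0.03},
  {"translation": [0, 0, 0.006], "angular": [0, 0, 0], "hand": 0.03},
  {"translation": [0, 0, 0.006], "angular": [0, 0, 0], "hand": 0.03},
  {"translation": [0, 0, 0.004], "angular": [0, 0, 0], "hand": 0.03},
  {"translation": [0, 0, 0], "angular": [0, 0, 0], "hand": 0.03},
])

```text
time_s: 7.92
eef_pos: [0.5363, -0.0129, 0.0439]
eef_rot: [-0.0, 0.707, 0.707, -0.0]
wrist_force: [0.6, 0.2, -0.6]
opening: 0.414
```

>>> apply_moves([
  {"translation": [0, 0, 0.0015], "angular": [0, 0, 0], "hand": 0.03},
  {"translation": [0, 0, 0], "angular": [0, 0, 0], "hand": 0.03},
  {"translation": [0, 0, 0], "angular": [0, 0, 0], "hand": 0.065},
  {"translation": [0, 0, 0], "angular": [0, 0, 0], "hand": 0.065},
  {"translation": [0, 0, 0], "angular": [0, 0, 0], "hand": 0.065},
  {"translation": [0, 0, 0], "angular": [0, 0, 0], "hand": 0.065},
  {"translation": [0, 0, -0.02], "angular": [0, 0, 0], "hand": 0.065},
  {"translation": [0, 0, -0.03], "angular": [0, 0, 0], "hand": 0.065},
  {"translation": [0, 0, -0.03], "angular": [0, 0, 0], "hand": 0.065},
])

```text
time_s: 9.05
eef_pos: [0.5363, -0.0129, 0.1235]
eef_rot: [-0.0, 0.707, 0.707, -0.0]
wrist_force: [0.4, 0.3, 0.4]
opening: 0.762
```

Now towards the tight sleeve at (0.598, -0.288): dx +0.0615, dy -0.275.

>>> apply_moves([
  {"translation": [-0.03, 0.006, -0.02], "angular": [0, 0, 0], "hand": 0.07},
  {"translation": [-0.03, 0.007, 0], "angular": [0, 0, 0], "hand": 0.07},
  {"translation": [-0.03, 0.007, 0], "angular": [0, 0, 0], "hand": 0.07},
  {"translation": [-0.03, 0.007, 0], "angular": [0, 0, 0], "hand": 0.07},
  {"translation": [-0.03, 0.007, 0], "angular": [0, 0, 0], "hand": 0.07},
  {"translation": [-0.03, 0.007, 0], "angular": [0, 0, 0], "hand": 0.07},
  {"translation": [-0.03, 0.007, 0], "angular": [0, 0, 0], "hand": 0.07},
  {"translation": [-0.03, 0.007, 0], "angular": [0, 0, 0], "hand": 0.07},
  {"translation": [-0.03, 0.007, 0], "angular": [0, 0, 0], "hand": 0.07},
  {"translation": [0, 0, 0], "angular": [0, 0, 0], "hand": 0.07},
])

```text
time_s: 10.3
eef_pos: [0.5985, -0.2851, 0.1426]
eef_rot: [0.0, 0.708, 0.706, -0.0]
wrist_force: [0.1, 0.1, -0.6]
opening: 0.819
```

```bash
python3 - <<'E'
from bench import ctrl
import cv2,pickle
from h import *
d={n:ctrl.camera(n) for n in("scene","top")}
o=ctrl.get_obs()["eef_pos"];print(o)
pickle.dump(d,open("c3.pkl","wb"))
S=d["scene"]["img"][...,::-1];T=d["top"]["img"][...,::-1]
cv2.imwrite("pics/s3.png",np.hstack([cv2.resize(S[180:320,230:330],None,fx=4,fy=4,interpolation=2),cv2.resize(T[200:340,280:380],None,fx=4,fy=4,interpolation=2)]))
for z in(.03,.075):
  print(proj(d["scene"],[.537,-.013,z]),proj(d["top"],[.537,-.013,z]))
E
```

```text
[ 0.59821243 -0.28255129  0.1423864 ]
[288.9897042  268.81249727] [330.14745725 268.73203154]
[288.04253291 259.24315396] [330.76724925 267.50607644]
```

View pics/s3.png

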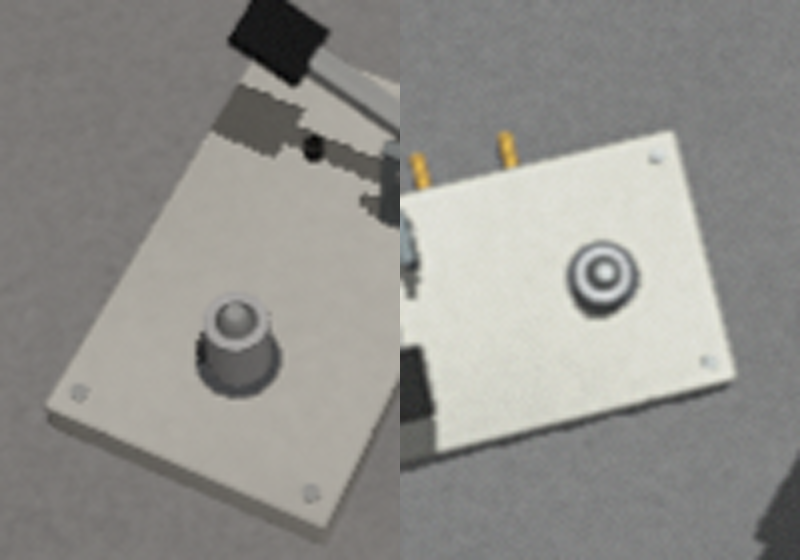

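The wide sleeve stands on the pin, with its ring at scene (289,260) against a predicted (288,259) when home. Now for the tight one.

>>> apply_moves([
  {"translation": [-0.005, 0, 0], "angular": [0, 0, 0], "hand": 0.07},
  {"translation": [0, 0, 0.03], "angular": [0, 0, 0], "hand": 0.07},
  {"translation": [0, 0, 0.03], "angular": [0, 0, 0], "hand": 0.07},
  {"translation": [0, 0, 0.03], "angular": [0, 0, 0], "hand": 0.07},
  {"translation": [0, 0, 0.03], "angular": [0, 0, 0], "hand": 0.07},
  {"translation": [0, 0, 0.01], "angular": [0, 0, 0], "hand": 0.07},
  {"translation": [0, 0, 0], "angular": [0, 0, 0], "hand": 0.07},
  {"translation": [0, 0, 0], "angular": [0, 0, 0], "hand": 0.07},
])

```text
time_s: 11.4
eef_pos: [0.5996, -0.2884, 0.0145]
eef_rot: [0.001, 0.707, 0.707, 0.0]
wrist_force: [0.0, 0.1, -0.9]
opening: 0.819
```

>>> apply_moves([
  {"translation": [0, 0, 0], "angular": [0, 0, 0], "hand": 0.03},
  {"translation": [0, 0, 0], "angular": [0, 0, 0], "hand": 0.03},
  {"translation": [0, 0, 0], "angular": [0, 0, 0], "hand": 0.03},
  {"translation": [0, 0, 0], "angular": [0, 0, 0], "hand": 0.03},
  {"translation": [0, 0, 0], "angular": [0, 0, 0], "hand": 0.03},
  {"translation": [0, 0, 0], "angular": [0, 0, 0], "hand": 0.03},
  {"translation": [0, 0, -0.03], "angular": [0, 0, 0], "hand": 0.03},
  {"translation": [0, 0, -0.05], "angular": [0, 0, 0], "hand": 0.03},
  {"translation": [0, 0, -0.05], "angular": [0, 0, 0], "hand": 0.03},
  {"translation": [0, 0, -0.05], "angular": [0, 0, 0], "hand": 0.03},
])

```text
time_s: 12.65
eef_pos: [0.5982, -0.2877, 0.1941]
eef_rot: [-0.0, 0.707, 0.707, -0.0]
wrist_force: [0.9, 0.3, -1.2]
opening: 0.409
```

>>> apply_moves([
  {"translation": [0, 0, -0.03], "angular": [0, 0, 0], "hand": 0.03},
  {"translation": [0.035, -0.004, -0.015], "angular": [0, 0, 0], "hand": 0.03},
  {"translation": [0.035, -0.004, 0], "angular": [0, 0, 0], "hand": 0.03},
  {"translation": [0.035, -0.004, 0], "angular": [0, 0, 0], "hand": 0.03},
  {"translation": [0.035, -0.004, 0], "angular": [0, 0, 0], "hand": 0.03},
  {"translation": [0.035, -0.004, 0], "angular": [0, 0, 0], "hand": 0.03},
  {"translation": [0.035, -0.004, 0], "angular": [0, 0, 0], "hand": 0.03},
  {"translation": [0.035, -0.004, 0], "angular": [0, 0, 0], "hand": 0.03},
  {"translation": [0.035, -0.004, 0], "angular": [0, 0, 0], "hand": 0.03},
  {"translation": [0.035, -0.004, 0], "angular": [0, 0, 0], "hand": 0.03},
])

```text
time_s: 13.9
eef_pos: [0.5621, 0.0282, 0.2376]
eef_rot: [-0.0, 0.707, 0.707, -0.0]
wrist_force: [0.8, 0.0, -1.1]
opening: 0.412
```

>>> apply_moves([
  {"translation": [0.035, -0.004, 0], "angular": [0, 0, 0], "hand": 0.03},
  {"translation": [0.035, -0.004, 0], "angular": [0, 0, 0], "hand": 0.03},
  {"translation": [0.035, -0.004, 0], "angular": [0, 0, 0], "hand": 0.03},
  {"translation": [0.035, -0.004, 0], "angular": [0, 0, 0], "hand": 0.03},
  {"translation": [0.035, -0.004, 0], "angular": [0, 0, 0], "hand": 0.03},
  {"translation": [0.035, -0.004, 0], "angular": [0, 0, 0], "hand": 0.03},
  {"translation": [0.035, -0.004, 0], "angular": [0, 0, 0], "hand": 0.03},
  {"translation": [0.035, -0.005, 0], "angular": [0, 0, 0], "hand": 0.03},
  {"translation": [0.034, -0.005, 0], "angular": [0, 0, 0], "hand": 0.03},
  {"translation": [0, 0, 0], "angular": [0, 0, 0], "hand": 0.03},
])

```text
time_s: 15.15
eef_pos: [0.5235, 0.3431, 0.2374]
eef_rot: [-0.0, 0.706, 0.708, -0.0]
wrist_force: [-0.4, -1.0, -0.9]
opening: 0.408
```

>>> apply_moves([
  {"translation": [0, 0, 0.04], "angular": [0, 0, 0], "hand": 0.03},
  {"translation": [0, 0, 0.04], "angular": [0, 0, 0], "hand": 0.03},
  {"translation": [0, 0, 0.04], "angular": [0, 0, 0], "hand": 0.03},
  {"translation": [0, 0, 0.04], "angular": [0, 0, 0], "hand": 0.03},
  {"translation": [0, 0, 0.03], "angular": [0, 0, 0], "hand": 0.03},
  {"translation": [0, 0, 0.015], "angular": [0, 0, 0], "hand": 0.03},
  {"translation": [0, 0, 0.008], "angular": [0, 0, 0], "hand": 0.03},
  {"translation": [0, 0, 0], "angular": [0, 0, 0], "hand": 0.03},
  {"translation": [0, 0, 0], "angular": [0, 0, 0], "hand": 0.03},
])

```text
time_s: 16.27
eef_pos: [0.5255, 0.3414, 0.0262]
eef_rot: [0.0, 0.707, 0.707, 0.001]
wrist_force: [-0.8, -0.1, -0.2]
opening: 0.411
```

>>> apply_moves([
  {"translation": [0, 0, 0.004], "angular": [0, 0, 0], "hand": 0.03},
  {"translation": [0, 0, 0], "angular": [0, 0, 0], "hand": 0.03},
  {"translation": [0, 0, 0], "angular": [0, 0, 0], "hand": 0.065},
  {"translation": [0, 0, 0], "angular": [0, 0, 0], "hand": 0.065},
  {"translation": [0, 0, 0], "angular": [0, 0, 0], "hand": 0.065},
  {"translation": [0, 0, 0], "angular": [0, 0, 0], "hand": 0.065},
  {"translation": [0, 0, -0.04], "angular": [0, 0, 0], "hand": 0.065},
  {"translation": [0, 0, -0.05], "angular": [0, 0, 0], "hand": 0.065},
  {"translation": [0, 0, -0.05], "angular": [0, 0, 0], "hand": 0.065},
  {"translation": [0, 0, -0.05], "angular": [0, 0, 0], "hand": 0.05},
])

```text
time_s: 17.52
eef_pos: [0.5244, 0.341, 0.2125]
eef_rot: [0.0, 0.707, 0.707, 0.0]
wrist_force: [-0.1, 0.3, 0.3]
opening: 0.592
```

>>> apply_moves([
  {"translation": [-0.032, -0.009, 0], "angular": [0, 0, 0], "hand": 0.0},
  {"translation": [-0.033, -0.01, 0], "angular": [0, 0, 0], "hand": 0.0},
  {"translation": [-0.033, -0.01, 0], "angular": [0, 0, 0], "hand": 0.0},
  {"translation": [-0.033, -0.01, 0], "angular": [0, 0, 0], "hand": 0.0},
  {"translation": [-0.033, -0.01, 0], "angular": [0, 0, 0], "hand": 0.0},
  {"translation": [-0.033, -0.01, 0], "angular": [0, 0, 0], "hand": 0.0},
  {"translation": [-0.032, -0.009, 0], "angular": [0, 0, 0], "hand": 0.0},
  {"translation": [0, 0, 0], "angular": [0, 0, 0], "hand": 0.0},
  {"translation": [0, 0, 0], "angular": [0, 0, 0], "hand": 0.0},
])

```text
time_s: 18.65
eef_pos: [0.4568, 0.1124, 0.2111]
eef_rot: [0.0, 0.707, 0.707, 0.0]
wrist_force: [0.1, 0.1, 0.2]
opening: -0.0
```

```bash
python3 - <<'E'
from bench import ctrl
import cv2,pickle
from h import *
d={n:ctrl.camera(n) for n in("scene","top")}
o=ctrl.get_obs();print(o["eef_pos"],o["opening"],o["wrist_force"])
pickle.dump(d,open("c4.pkl","wb"))
S=d["scene"]["img"][...,::-1];T=d["top"]["img"][...,::-1]
cv2.imwrite("pics/s4.png",np.hstack([cv2.resize(S[130:290,240:440],None,fx=2.6,fy=2.6,interpolation=2),cv2.resize(T[210:370,160:260],None,fx=2.6,fy=2.6,interpolation=2)]))
print(proj(d["scene"],o["eef_pos"]))
E
```

```text
[0.45678724 0.11278209 0.21091425] -0.003530330677270737 [0.6447145  0.80579509 0.12425643]
[294.66359385 163.07371702]
```

View pics/s4.png

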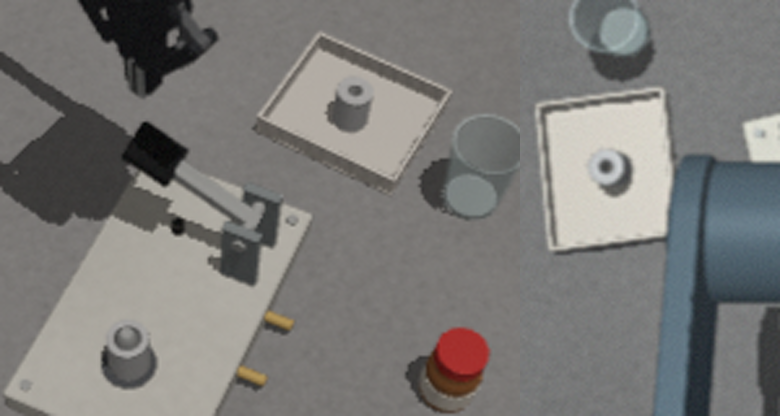

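The tight sleeve stands in the tray (crop (352,103)), the wide sleeve is on the pin (crop (128,350)), and the shut fingers are above the pad. Now I'll press the lever down in small steps.

>>> apply_moves([
  {"translation": [0, 0, 0.025], "angular": [0, 0, 0], "hand": 0.0},
  {"translation": [0, 0, 0.02], "angular": [0, 0, 0], "hand": 0.0},
  {"translation": [0, 0, 0.01], "angular": [0, 0, 0], "hand": 0.0},
  {"translation": [0, 0, 0.005], "angular": [0, 0, 0], "hand": 0.0},
  {"translation": [0, 0, 0.005], "angular": [0, 0, 0], "hand": 0.0},
  {"translation": [0, 0, 0.005], "angular": [0, 0, 0], "hand": 0.0},
  {"translation": [0, 0, 0.005], "angular": [0, 0, 0], "hand": 0.0},
  {"translation": [0, 0, 0], "angular": [0, 0, 0], "hand": 0.0},
])

```text
time_s: 19.75
eef_pos: [0.4569, 0.112, 0.1359]
eef_rot: [0.0, 0.707, 0.707, 0.0]
wrist_force: [1.1, -0.2, 3.7]
opening: 0.0
```

Contact: the force is 3.7 N up. I'll continue to z = 0.097.

>>> apply_moves([
  {"translation": [0, 0, 0.005], "angular": [0, 0, 0], "hand": 0.0},
  {"translation": [0, 0, 0.005], "angular": [0, 0, 0], "hand": 0.0},
  {"translation": [0, 0, 0.005], "angular": [0, 0, 0], "hand": 0.0},
  {"translation": [0, 0, 0.005], "angular": [0, 0, 0], "hand": 0.0},
  {"translation": [0, 0, 0.005], "angular": [0, 0, 0], "hand": 0.0},
  {"translation": [0, 0, 0.005], "angular": [0, 0, 0], "hand": 0.0},
  {"translation": [0, 0, 0.004], "angular": [0, 0, 0], "hand": 0.0},
  {"translation": [0, 0, 0.003], "angular": [0, 0, 0], "hand": 0.0},
  {"translation": [0, 0, 0.002], "angular": [0, 0, 0], "hand": 0.0},
  {"translation": [0, 0, 0], "angular": [0, 0, 0], "hand": 0.0},
])

```text
time_s: 21.0
eef_pos: [0.4554, 0.1119, 0.0961]
eef_rot: [-0.001, 0.707, 0.707, -0.001]
wrist_force: [-4.5, -2.0, 7.4]
opening: 0.001
```

```bash
python3 - <<'E'
from bench import ctrl
import cv2,pickle
from h import *
d={n:ctrl.camera(n) for n in("scene","top")}
o=ctrl.get_obs();print(o["eef_pos"],o["opening"],o["wrist_force"])
pickle.dump(d,open("c5.pkl","wb"))
S=d["scene"]["img"][...,::-1]
cv2.imwrite("pics/s5.png",cv2.resize(S[150:290,240:420],None,fx=4,fy=4,interpolation=2))
c=np.cos(.2374);s=np.sin(.2374)
def W(p): return [.5205+c*p[0]-s*p[1],.055+s*p[0]+c*p[1],p[2]]
for p in([-73,50,.096],[-73,90,.096],[-27,50,.096],[-27,90,.096],[-73,50,.084]):
    q=W([p[0]/1000,p[1]/1000,p[2]]);u=proj(d["scene"],q);print(p,u,(u-[240,150])*4)
E
```

```text
[0.45538974 0.11191527 0.09620244] 0.003057880230467763 [-3.74309632 -2.42630954  6.0152377 ]
[-73, 50, 0.096] [282.34685254 199.83165331] [169.38741017 199.32661323]
[-73, 90, 0.096] [290.2831494  186.88087014] [201.13259759 147.52348057]
[-27, 50, 0.096] [300.84796502 206.98757892] [243.3918601  227.95031569]
[-27, 90, 0.096] [308.51907468 193.78480052] [274.07629871 175.13920207]
[-73, 50, 0.084] [282.65258478 202.93983152] [170.61033912 211.75932608]
```

View pics/s5.png

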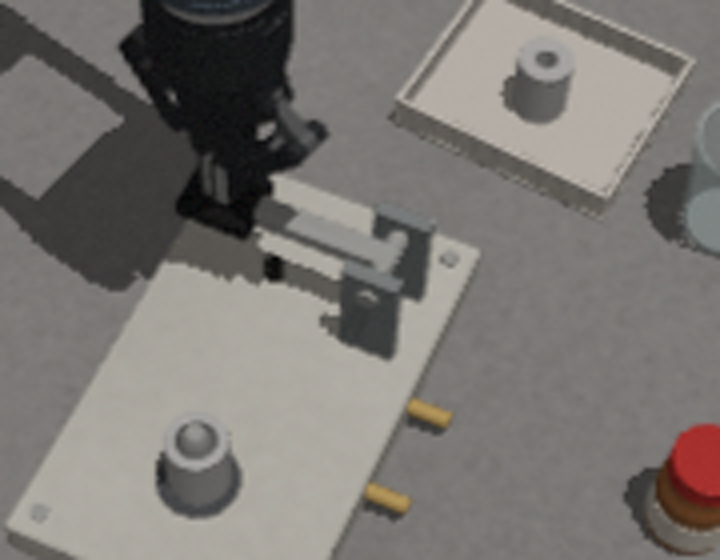

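The lever looks level: the pad is under the fingers near crop (215,210), the force is about 6–7 N, and TCP z is 0.096, as expected at level. I'll hold to settle, then check that it's steady.

>>> apply_moves([
  {"translation": [0, 0, 0], "angular": [0, 0, 0], "hand": 0.0},
  {"translation": [0, 0, 0], "angular": [0, 0, 0], "hand": 0.0},
  {"translation": [0, 0, 0], "angular": [0, 0, 0], "hand": 0.0},
  {"translation": [0, 0, 0], "angular": [0, 0, 0], "hand": 0.0},
  {"translation": [0, 0, 0], "angular": [0, 0, 0], "hand": 0.0},
  {"translation": [0, 0, 0], "angular": [0, 0, 0], "hand": 0.0},
  {"translation": [0, 0, 0], "angular": [0, 0, 0], "hand": 0.0},
  {"translation": [0, 0, 0], "angular": [0, 0, 0], "hand": 0.0},
])

```text
time_s: 22.1
eef_pos: [0.4553, 0.1119, 0.0962]
eef_rot: [-0.001, 0.707, 0.707, -0.001]
wrist_force: [-3.6, -1.6, 7.2]
opening: 0.004
```

```bash
python3 - <<'E'
from meas import *
from bench import ctrl
d=pickle.load(open("c3.pkl","rb"));T,S=d["top"],d["scene"]
# sleeve on pin: ring top in scene via bright threshold inside dark-disc area
def ring(c,x,y,r,lo,hi):
    g=c["img"].min(2);m=np.zeros_like(g);m[y-r:y+r+1,x-r:x+r+1]=((g>lo)&(g<hi))[y-r:y+r+1,x-r:x+r+1]*255
    return m
g=S["img"].min(2);print(g[250:281,289]);print(g[260,276:304])
g=T["img"].min(2);print(g[256:282,330]);print(g[268,318:345])
for z in(.075,.079,.085):print(z,proj(S,[.5373-.018*0,-.0131,z]),proj(T,[.5358,-.0131,z]))
E
```

```text
[161 161 161 159 160 127 131 143 143 139 122 110 102  92 109 159 164 141
  94  94  93  94  95  94  93  93  90  71  77 117 164]
[162 161 161 160 158 151 158 138  72  87 101 112 122 122 116 107  97  88
 123 161 153 141 163 162 162 161 160 160]
[213 209 211 198 150 149 204 181 110 125 175 203 200 166 103  72 127 204
 198 125  67  56  76 133 201 211]
[212 213 207 163 107 114 178 191 138  84 104 161 200 213 202 149 115 161
 191 155 107 128 186 209 212 209 214]
0.075 [288.12025198 259.35340949] [330.80940306 267.98078851]
0.079 [288.03252412 258.46459486] [330.86685428 267.86897979]
0.085 [287.89971022 257.11899103] [330.9537412  267.69988478]
```

```bash
python3 - <<'E'
from bench import ctrl
o=ctrl.get_obs();print(o["time_s"],o["eef_pos"],o["wrist_force"])
print(ctrl.hand_in())
E
```

```text
22.1 [0.45534878 0.11190211 0.09622056] [-3.58473758 -1.64825155  7.23258663]
the job is handed in; nothing more can be done
None
```

I put the wide-bored sleeve on the gauge pin, set the tight one down in the tray, and handed the job in at 22.1 s with the shut fingers holding the lever level. The hand-in reported no verdict.

- **Sleeve on the pin:** it slid down with no contact force. Its top ring measures about 74 mm above the bench, where 75 mm means fully home.
- **Sleeve in the tray:** both cameras showed it standing inside the tray before I pressed the lever.
- **Lever:** the fingertips held steady at z = 0.096 m with about 7.2 N of upward force, as expected at level. The lever angle is not reported, so I judged it from height, force and the picture. It never went near the lower stop.
- **Disagreements:** the two cameras differed by about 1.7 mm in x. In the last picture the pad's corners were 2–3 pixels from where I predicted.
- **Jars and beaker:** I did not touch them, but I made no separate position check.

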